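# Present a section slide label up over the light pad

### The job

I want to read the label of the rock section that is next to be examined: of the two glass slides in the slotted wooden stand take the one nearer to the light pad, and leave the other standing in its slot. A small notch in one corner marks the frosted end and tells which face carries the label: seen with the notch at the upper right, the label face is towards you. Hold the slide about 10 cm above the middle of the light pad, roughly level with the label face up and the frosted end to the pad's left as seen from the robot, and finish still holding it there, steady, without knocking the petri dish, tweezers or loupe about.

Things in the scene. Friction and masses are not known exactly. Their poses are not given: they have to be found in the camera images.
- slide_a: glass section slide, 60 x 42 x 5 mm, 35 g; either slot, either way round. Origin: middle of the plate, 39 mm above the worktop as it stands on a long edge. +x: along the length to the frosted, notched end; +z: up to the notched long edge; label face looks to -y. Sticks 28 mm out of its slot; its two 5 mm thick ends overhang the stand by about 10 mm and can be pinched across the 60 mm length
- slide_b: glass section slide, 60 x 42 x 5 mm, 35 g; same shape as slide_a. Origin: middle of the plate, 39 mm above the worktop as it stands on a long edge. +x: along the length to the frosted, notched end; +z: up to the notched long edge; label face looks to -y. Sticks 28 mm out of its slot; its two 5 mm thick ends overhang the stand by about 10 mm and can be pinched across the 60 mm length
- slide_a_notch (a point): middle of slide_a's 6 x 6 mm square corner notch. The white frosted strip, 17 mm wide, is on the label face at this end; a slice of rock shows in the rest. Looking at the label face with the notched edge on top, the notch is at the upper right
- slide_b_notch (a point): middle of slide_b's 6 x 6 mm square corner notch. The white frosted strip, 17 mm wide, is on the label face at this end; a slice of rock shows in the rest. Looking at the label face with the notched edge on top, the notch is at the upper right
- stand: fixed beech slide stand, 40 mm (x) by 152 mm (y) by 32 mm high, origin at the centre of its underside; five cross slots along its x, 28 mm apart, 6.4 mm wide, 14 mm deep; slides stand in the two end slots, the three between are empty. The slides lie lengthwise along the stand's x, across its 40 mm width, and overhang it at both ends.
- slot_first (a point): middle of the floor of the slot at the -y end of the stand, nearest to the light pad, 18 mm above the worktop; the slide to take stands in it
- slot_last (a point): middle of the floor of the slot at the +y end of the stand, 112 mm from slot_first, 18 mm above the worktop; the slide to leave stands in it
- light_pad: fixed, lit flat light pad, 150 mm (its x, away from the robot) by 200 mm (its y, to the left) by 10 mm high, origin at the centre of its underside. Behind it stands a fixed chest of drawers, 0.37 m high with bottles on top, from about x = 0.60 m on, y = -0.55 to -0.03 m
- pad_centre (a point): centre of the pad's top face, 10 mm above the worktop
- pad_left (a point): point on the pad's top face 90 mm to the left (pad +y) of its centre
- petri_dish: bystander: clear dish with grains, 60 mm across, 13 mm high, loose; origin at the centre of its underside
- tweezers: bystander: steel tweezers, 126 x 11 x 9 mm, loose; origin at the centre of their underside
- loupe: bystander: small folding loupe, 36 x 26 x 16 mm, loose; origin at the centre of its underside
Not all that is in view belongs to the job. Leave any turquoise or yellow look-alike of the slide_b alone.

How it is judged (in metres and radians):
On the way:
1. the slide nearer to the pad is drawn clear of its slot while the other still stands in the last slot (((height (world z) of slide_a above 0.08 m and horizontal distance between slide_b and slot_last below 0.013 m and height (world z) of slide_b below 0.043 m and angle between slide_b's own z axis and vertical below 0.25 rad) or (height (world z) of slide_b above 0.08 m and horizontal distance between slide_a and slot_last below 0.013 m and height (world z) of slide_a below 0.043 m and angle between slide_a's own z axis and vertical below 0.25 rad))), for 0.1 s.
At the end, for the whole second after the job is handed in: Fingers hold the slide from the first slot, still, its middle 7-16 cm above the worktop, within 4 cm sideways of the pad centre, label up within 0.45 rad, frosted end left within 0.4 rad of the pad's left-right axis; the other slide stands in the last slot, upright, within 13 mm of its middle (((horizontal distance between slide_a and pad_centre below 0.04 m and z of slide_a in the frame of light_pad between 0.07 and 0.16 m and angle between slide_a's own y axis and vertical above 2.6916 rad and angle between the x axis of slide_a and the y axis of light_pad, either way round below 0.4 rad and x of pad_left in the frame of slide_a above 0.02 m and contact force between the fingers and slide_a above 0.5 N and linear speed of slide_a below 0.03 m/s and horizontal distance between slide_b and slot_last below 0.013 m and height (world z) of slide_b below 0.043 m and angle between slide_b's own z axis and vertical below 0.25 rad) or (horizontal distance between slide_b and pad_centre below 0.04 m and z of slide_b in the frame of light_pad between 0.07 and 0.16 m and angle between slide_b's own y axis and vertical above 2.6916 rad and angle between the x axis of slide_b and the y axis of light_pad, either way round below 0.4 rad and x of pad_left in the frame of slide_b above 0.02 m and contact force between the fingers and slide_b above 0.5 N and linear speed of slide_b below 0.03 m/s and horizontal distance between slide_a and slot_last below 0.013 m and height (world z) of slide_a below 0.043 m and angle between slide_a's own z axis and vertical below 0.25 rad))); the arm keeps its last pose, push and grip.
It fails at once if the petri dish is knocked away (moved more than 3 cm) (distance of petri_dish from where it was at the start of the episode above 0.03 m).
It fails at once if the tweezers is knocked away (moved more than 3 cm) (distance of tweezers from where it was at the start of the episode above 0.03 m).
It fails at once if the loupe is knocked away (moved more than 3 cm) (distance of loupe from where it was at the start of the episode above 0.03 m).
It also fails if it takes over 42 s, if anything falls off the work surface, if the arm or the gripper's body presses on something with over 40 N, if the wrist force passes 120 N, or if a joint passes its speed limit or range.

### The arm

A 6-joint arm with a two-finger parallel gripper is mounted at the origin on a cart in front of the work surface, level with it; the furniture and walls round the work are solid. World frame = base frame: x ahead of the robot, y to its left, z up, the work surface at z = 0. Lengths are in mm, angles in rad, forces in N, time in s.
With the tool pointing down it reaches from about 375 to 900 mm from the base axis. Payload 3.1 kg.
Tool frame: the origin (TCP) lies at the very end of the fingers, on their centre line; the grasp point (between the pads) lies 19 mm behind it (r.grip_depth is the distance from the TCP to the grasp point, in mm); z points along the fingers, y is the line along which they close (so a half turn about z gives the same grasp; the last joint's range is limited). The gripper opens to 87 mm and grips with 3 to 60 N. Pads are 19 mm wide; open, the fingers measure 117 mm over their backs; the gripper's body (75 mm by 190 mm) begins 51 mm behind the grasp point.
Start: joints at [-1.319, 0.527, 1.433, -0, 1.181, -0.178], TCP at [260.45, -568.122, 222.548] pointing down, gripper open.
Joint ranges: [-3.08, 3.08], [-0.75, 2.2], [0.22, 2.44], [-1.43, 4.57], [0, 2.65], [-2.85, 2.85]. Speed limits (rad/s): [2.79, 2.79, 3.14, 3.14, 3.14, 3.14].

### API

Orientations are given as a rotation vector (axis times angle).
In Python, from workcell import r gives the robot as it stands. The module is installed in compiled form; this text tells all that it offers.
- The arm moves only by the tool servo_tool, never from a script. Its argument "rows" is a list of rows, each a list of 3 entries, a list of its own where there are three numbers: the shift along the tool's x, y, z in m, then the turn, a rotation vector about the tool's x, y, z in degrees, then the finger opening in m, from 0 to 0.087. In form: [[[tx, ty, tz], [rx, ry, rz], fingers], ...]. A call has 1 to 12 rows; each row shifts and turns the commanded pose from where the row before left it, along the tool's axes as they then stand; what a row does not reach is not made up. A row lasts 1/10 s, in which the tool goes at most 50 mm and 8.59 degrees, less where a joint would pass 70% of its speed; a pose out of reach is approached as far as the arm can. A call is refused whole if a number of a shift passes 0.05 or a number of a turn 8.59, either way. A call with a gripper value outside its range is refused whole. The fingers move at their own pace and stop on an object; "grip_force" is the grip in N (left out, the last holds). Time passes only in rows, so rows that do not move let the fingers close. It gives the time, the measured TCP pose, the force, the opening and the grip force at its end, in the units of the state.
- r.read_state(): the state, without advancing time (a new reading comes with each control period).
- r.camera(name): name is "side" or "top"; returns a dict with "image" (400x640x3 uint8, red, green, blue), "depth" (400x640 float32, mm along the optical axis (not along the pixel's ray), 0 where there is no reading), "fx", "fy", "cx", "cy" (pixels), "extrinsics" (4x4, takes a point from world to camera coordinates). Camera axes: x right, y up, looking along -z (the intrinsics and any distortion apply to the point x, -y, -z); pixel columns grow to the right and rows downward; lengths in mm; the calibration is good to about 2 mm. A picture is of the moment at which its call begins.
- r.finish_job(): hands the job in; it is judged then, once.
The state is a dict: "time_s": time; "q": joint angles; "dq": joint speeds; "tau": joint torques, N m; "ee_pos": TCP position; "tool_rot": TCP orientation; "force": force on the tool from outside, world axes, zero at the start; "moment": the same for the moment, N m; "finger_gap": opening from 0.0 (shut) to 1.0 (fully open); "grip_force": force on a finger pad.
Only numpy, scipy, OpenCV 4.12 (cv2) and the standard library are available. Lean on these libraries where they do the work, as an engineer would, in place of code of your own. Each camera call takes 0.05 s, during which the arm holds its last target. There are 200 camera calls.

## Working session

There is one attempt and no reset: what is moved stays moved. The work goes in short steps, Python scripts to look and compute and a tool call to move; the robot and the scene stay as the last step left them, time stands still between calls to the robot, and variables do not carry over. Pictures are saved under pics/ and viewed, at most 10 in all, crops included, and the job is handed in when it is done.

Besides the shell and the picture viewer there is one more tool, called after "Emit:" by a JSON object that holds its "api" and its "payload". servo_tool: Moves the arm, as the interface text tells. Its arguments: {"type":"object","properties":{"rows":{"type":"array","items":{"type":"array"}},"grip_force":{"type":"number"}},"required":["rows"]}

```bash
mkdir -p pics; cat > h.py <<'E'
import numpy as np, cv2
from workcell import r
def cam(n,f=None):
    c=r.camera(n)
    if f: cv2.imwrite('pics/'+f,cv2.cvtColor(c['image'],cv2.COLOR_RGB2BGR))
    return c
def ray(c,u,v):
    E=np.array(c['extrinsics']);R=E[:3,:3];o=-R.T@E[:3,3]
    d=R.T@np.array([(u-c['cx'])/c['fx'],-(v-c['cy'])/c['fy'],-1.]);return o,d
def onz(c,u,v,z):
    o,d=ray(c,u,v);return o+d*(z-o[2])/d[2]
def dep(c,u,v):
    o,d=ray(c,u,v);return o+d*c['depth'][int(v),int(u)]
E
python3 - <<'E'
from h import *
for n in ('top','side'):
    c=cam(n,n+'1.png'); o,d=ray(c,320,200); print(n,o.round(),d.round(2),c['fx'],[k for k in c])
s=r.read_state();print(s['ee_pos'],s['tool_rot'],s['finger_gap'],s['time_s'],r.grip_depth)
E
```

```text
top [344.  57. 957.] [ 0.17 -0.02 -0.99] 381.5004103512673 ['image', 'depth', 'fx', 'fy', 'cx', 'cy', 'extrinsics']
side [  92. 1084.  488.] [ 0.34 -0.87 -0.37] 471.479452955589 ['image', 'depth', 'fx', 'fy', 'cx', 'cy', 'extrinsics']
[ 260.29485119 -567.50773921  221.66956151] [-3.0674440e+00 -6.6951553e-01  1.1596660e-04] 0.9985255105442262 0.1 18.700000000000003
```

View pics/top1.png

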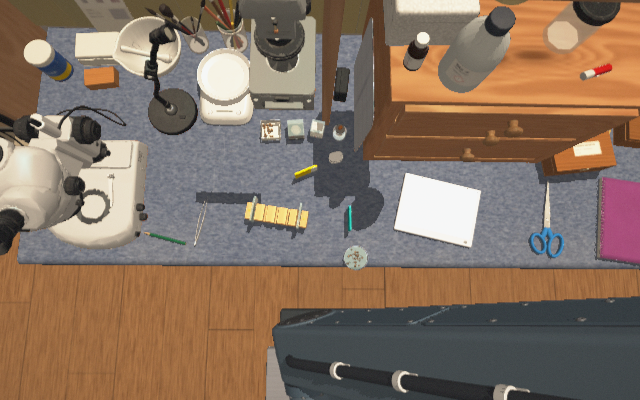

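View pics/side1.png

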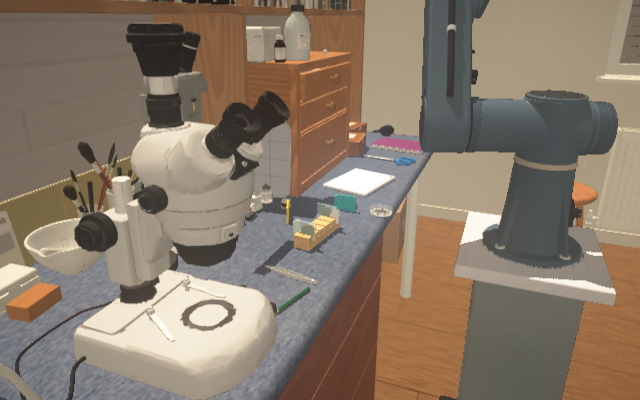

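Top view: stand at about (276,215), slides at columns ~254 and ~300, pad at (437,209), turquoise decoy at (350,218), yellow at (305,172), petri dish at (355,258), tweezers at (200,222). The side view shows the stand at about (317,232). I'll enlarge both views.

```bash
python3 - <<'E'
from h import *
t=cam('top');s=cam('side')
f=lambda c,a,b,x,y,k:cv2.resize(cv2.cvtColor(c['image'][b:y,a:x],cv2.COLOR_RGB2BGR),None,fx=k,fy=k,interpolation=cv2.INTER_CUBIC)
A=f(t,230,140,380,250,5);cv2.imwrite('pics/tc.png',A)
cv2.imwrite('pics/sc.png',f(s,265,170,405,265,5.5))
# pad
m=cv2.inRange(t['image'],(215,215,215),(255,255,255));m[:, :385]=0;m[:,500:]=0;m[:165]=0
k=max(cv2.findContours(m,0,2)[0],key=cv2.contourArea);R=cv2.minAreaRect(k)
B=np.array([onz(t,*p,10) for p in cv2.boxPoints(R)]);print('pad',B.round(1),B.mean(0))
# stand
hsv=cv2.cvtColor(t['image'],cv2.COLOR_RGB2HSV)
m=cv2.inRange(hsv,(12,70,120),(28,255,255));m[:195]=0;m[240:]=0;m[:,:235]=0;m[:,320:]=0
pts=cv2.findNonZero(m);R=cv2.minAreaRect(pts)
B=np.array([onz(t,*p,32) for p in cv2.boxPoints(R)]);print('stand',cv2.boxPoints(R),B.round(1),B.mean(0))
for (u,v) in [(254,203),(254,215),(300,210),(300,222),(276,215),(437,209)]: print(u,v,dep(t,u,v).round(1))
E
```

```text
pad [[ 440.1 -147.8   10. ]
 [ 582.8 -184.4   10. ]
 [ 537.5 -384.5   10. ]
 [ 396.2 -343.    10. ]] [ 489.17115229 -264.93404724   10.        ]
stand [[243.76881 218.50287]
 [246.42775 201.21964]
 [308.49713 210.76877]
 [305.8382  228.052  ]] [[455.4 219.6  32. ]
 [498.  214.9  32. ]
 [476.7  62.9  32. ]
 [434.2  68.6  32. ]] [466.08325724 141.4929985   32.        ]
254 203 [489.5 192.2  59.2]
254 215 [464.6 195.4  30.4]
300 210 [474.1  82.8  60.4]
300 222 [448.9  83.1  30.6]
276 215 [466.8 143.   19.2]
437 209 [ 489.5 -262.9    7.7]
```

View pics/tc.png

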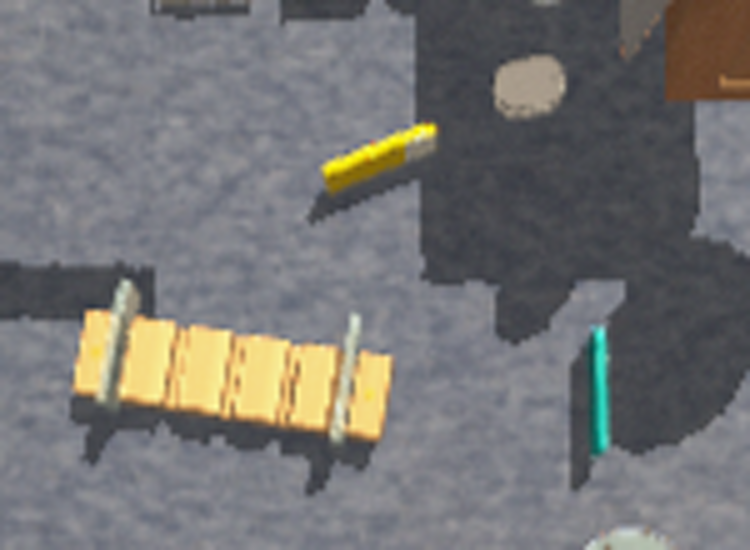

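View pics/sc.png

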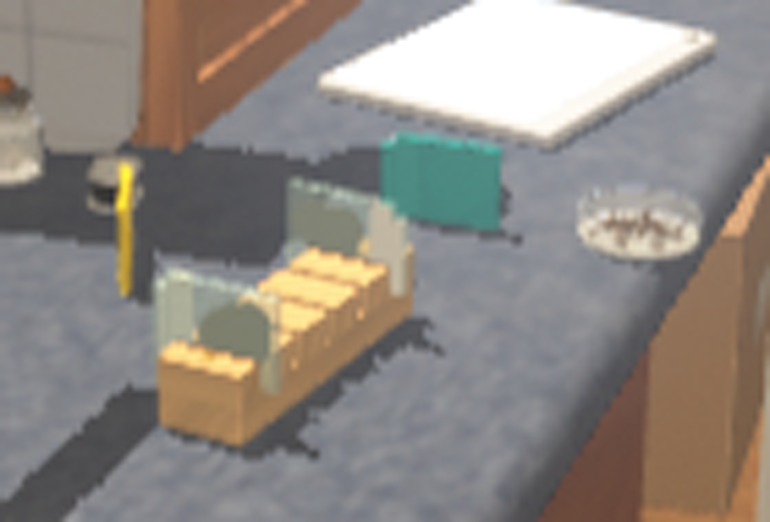

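The side camera looks towards -y. The slide nearer the pad shows its white frosted strip at crop right, about (390,245), with the notch at crop (402,208). So its frosted end is at world -x and its label faces +y. Next I'll triangulate its top edge from both views.

```bash
cat >> h.py <<'E'
from scipy.spatial.transform import Rotation as Ro
def tri(c1,p1,c2,p2):
    o1,d1=ray(c1,*p1);o2,d2=ray(c2,*p2)
    k=np.linalg.lstsq(np.c_[d1,-d2],o2-o1,rcond=None)[0]
    a,b=o1+d1*k[0],o2+d2*k[1];return (a+b)/2,np.linalg.norm(a-b)
def log():
    s=r.read_state();print('t',round(s['time_s'],2),'p',np.round(s['ee_pos'],1),'rv',np.round(s['tool_rot'],3),'q',np.round(s['q'],3),'F',np.round(s['force'],1),'gap',round(s['finger_gap'],3),'gf',round(s['grip_force'],1))
    open('log.txt','a').write(repr([list(s['q']),list(s['ee_pos']),list(s['tool_rot'])])+'\n');return s
E
python3 - <<'E'
from h import *
t=cam('top');s=cam('side');log()
for n,a,b in [('far top',(300.9,203.4),(317.7,202.7)),('near top(notch)',(297.6,226.5),(338.8,209))]:
    print(n,tri(t,a,s,b),onz(t,*a,60),onz(s,*b,60))
# slide pixels in top depth: z>50 near first slot
D=[]
for v in range(195,235):
    for u in range(288,312):
        p=dep(t,u,v)
        if 54<p[2]<66: D.append(p)
D=np.array(D);print(len(D),D.mean(0),D.min(0),D.max(0))
x,y=D[:,0],D[:,1];print(np.polyfit(x,y,1))
# stand by side view depth: top points z 28..36
S=[]
for v in range(205,260):
    for u in range(285,345):
        p=dep(s,u,v)
        if 29<p[2]<35 and 50<p[1]<230 and 430<p[0]<500: S.append(p[:2])
S=np.array(S,np.float32);R=cv2.minAreaRect(S);print(len(S),R)
E
```

```text
t 0.3 p [ 260.4 -567.9  222.2] rv [-3.069 -0.67   0.   ] q [-1.32   0.528  1.433  0.     1.181 -0.179] F [-0.2  0.9  1.1] gap 0.999 gf 0.0
far top (array([490.71090158,  81.1484288 ,  57.40166181]), np.float64(0.3912369501450576)) [490.09794109  81.01775059  60.        ] [488.52009356  87.18015791  60.        ]
near top(notch) (array([434.59397106,  87.69946044,  52.13788873]), np.float64(2.18685956685032)) [434.85001352  87.73786225  60.        ] [427.30996821 105.61462386  60.        ]
56 [463.60040232  85.77362743  59.67389436] [434.15001641  80.6586404   54.22237037] [493.38022791  91.72688632  63.5019899 ]
[-1.40998296e-01  1.51140494e+02]
287 ((466.0479431152344, 149.6118621826172), (144.8572540283203, 59.549713134765625), 86.24388885498047)
```

Emit:
{"api": "servo_tool", "payload": {"rows": [[[0, 0, 0], [0, 0, 0], 0.087], [[0, 0, -0.02], [0, 0, -5], 0.087], [[0, 0, -0.02], [0, 0, -5], 0.087]]}}

```text
time_s: 0.6
ee_pos: [260.3, -567.6, 262.2]
tool_rot: [-2.995, -0.94, -0.0]
force: [-0.9, -0.2, 0.0]
finger_gap: 1.003
grip_force: 0.0
```

```bash
cat >> h.py <<'E'
from scipy.optimize import least_squares
def step(p,R,x): return p+R.apply(x[:3]), R*Ro.from_rotvec(x[3:],degrees=True)
def screw(p1,R1,n,p0=None,R0=None):
    "constant row (mm, deg) which n times over takes the tool from p0,R0 to p1,R1"
    if p0 is None:
        s=r.read_state();p0=np.array(s['ee_pos']);R0=Ro.from_rotvec(s['tool_rot'])
    def f(x):
        p,R=p0,R0
        for _ in range(n): p,R=step(p,R,x)
        return np.r_[p-p1,(R.inv()*R1).as_rotvec()*100]
    D=R0.inv()*R1
    x=least_squares(f,np.r_[R0.inv().apply(np.array(p1)-p0)/n,D.as_rotvec(degrees=True)/n]).x
    print(n,'rows of',(x[:3]/1000).round(4).tolist(),x[3:].round(2).tolist(),'res',np.abs(f(x)).max().round(2))
def frame(z,y):
    z=np.array(z,float);z/=np.linalg.norm(z);y=np.array(y,float);y-=z*(y@z);y/=np.linalg.norm(y)
    return Ro.from_matrix(np.c_[np.cross(y,z),y,z])
def az(a): return np.array([np.cos(np.radians(a)),np.sin(np.radians(a)),0])
E
python3 - <<'E'
from h import *
log()
R=frame([0,0,-1],az(-8));print(R.as_rotvec())
screw([462,86,250],R,24)
E
```

```text
t 0.6 p [ 260.3 -567.6  262.2] rv [-2.995 -0.94  -0.   ] q [-1.32   0.488  1.387 -0.     1.269 -0.357] F [-0.9 -0.2  0. ] gap 1.003 gf 0.0
[2.37099007 2.06107023 0.        ]
24 rows of [0.0283, -0.0078, 0.0005] [-0.0, -0.0, -1.97] res 0.0
```

Emit:
{"api": "servo_tool", "payload": {"rows": [[[0.028, -0.008, 0], [0, 0, -2], 0.087], [[0.028, -0.008, 0], [0, 0, -2], 0.087], [[0.028, -0.008, 0], [0, 0, -2], 0.087], [[0.028, -0.008, 0], [0, 0, -2], 0.087], [[0.028, -0.008, 0], [0, 0, -2], 0.087], [[0.028, -0.008, 0], [0, 0, -2], 0.087], [[0.028, -0.008, 0], [0, 0, -2], 0.087], [[0.028, -0.008, 0], [0, 0, -2], 0.087], [[0.028, -0.008, 0], [0, 0, -2], 0.087], [[0.028, -0.008, 0], [0, 0, -2], 0.087], [[0.028, -0.008, 0], [0, 0, -2], 0.087], [[0.028, -0.008, 0], [0, 0, -2], 0.087]]}}

```text
time_s: 1.8
ee_pos: [426.0, -262.0, 262.7]
tool_rot: [2.738, 1.54, 0.0]
force: [0.3, -0.3, -0.2]
finger_gap: 1.001
grip_force: 0.0
```

Emit:
{"api": "servo_tool", "payload": {"rows": [[[0.028, -0.008, 0], [0, 0, -2], 0.087], [[0.028, -0.008, 0], [0, 0, -2], 0.087], [[0.028, -0.008, 0], [0, 0, -2], 0.087], [[0.028, -0.008, 0], [0, 0, -2], 0.087], [[0.028, -0.008, 0], [0, 0, -2], 0.087], [[0.028, -0.008, 0], [0, 0, -2], 0.087], [[0.028, -0.008, 0], [0, 0, -2], 0.087], [[0.028, -0.008, 0], [0, 0, -2], 0.087], [[0.028, -0.008, 0], [0, 0, -2], 0.087], [[0.028, -0.008, 0], [0, 0, -2], 0.087]]}}

```text
time_s: 2.8
ee_pos: [458.1, 26.1, 262.8]
tool_rot: [2.429, 1.992, 0.001]
force: [0.2, -0.4, -0.2]
finger_gap: 0.999
grip_force: 0.0
```

```bash
python3 -c "
from h import *
log()"
```

```text
t 2.8 p [458.1  26.1 262.8] rv [2.429e+00 1.992e+00 1.000e-03] q [-0.188  0.248  1.782  0.     1.111  0.01 ] F [ 0.2 -0.4 -0.2] gap 0.999 gf 0.0
```

Emit:
{"api": "servo_tool", "payload": {"rows": [[[0.01, 0, 0], [0, -5, 0], 0.087], [[0.01, 0, 0], [0, -5, 0], 0.087], [[0.01, 0, 0], [0, -5, 0], 0.087], [[0.01, 0, 0], [0, -5, 0], 0.087], [[0.01, 0, 0], [0, -5, 0], 0.087], [[0.01, 0, 0], [0, -5, 0], 0.087]]}}

```text
time_s: 3.4
ee_pos: [470.0, 82.4, 250.2]
tool_rot: [2.128, 1.742, -0.571]
force: [0.3, -0.0, -0.1]
finger_gap: 1.001
grip_force: 0.0
```

```bash
python3 - <<'E'
from h import *
log()
L=[eval(l) for l in open('log.txt')]
# model: z-y-y-roll(along link)-y-roll ; params d1,a1,L2,a3,L4,L6
def fk(q,P):
    d1,a1,L2,a3,L4,L6=P
    Ry=lambda a:Ro.from_rotvec([0,a,0]);Rz=lambda a:Ro.from_rotvec([0,0,a])
    R=Rz(q[0]);p=np.array([0,0,d1])+R.apply([a1,0,0])
    R=R*Ry(q[1]);p=p+R.apply([0,0,L2])
    R=R*Ry(q[2]);p=p+R.apply([a3,0,L4])
    R=R*Rz(q[3])*Ry(q[4])*Rz(q[5]);p=p+R.apply([0,0,L6]);return p,R
P=least_squares(lambda P:np.concatenate([fk(q,P)[0]-p for q,p,w in L]),[350,0,350,0,350,200]).x
print(P.round(1))
for q,p,w in L:
    a,R=fk(q,P);print((a-p).round(1),(R.inv()*Ro.from_rotvec(w)).as_rotvec().round(3))
E
```

```text
t 3.4 p [470.   82.4 250.2] rv [ 2.128  1.742 -0.571] q [ 0.234  0.446  1.634 -0.49   1.329  0.617] F [ 0.3 -0.  -0.1] gap 1.001 gf 0.0
[421.8 188.9 465.7 411.  357.7  77.5]
[-111.7  -11.2    8.2] [-0.     0.     1.571]
[-104.8  -38.2   -5.7] [-0.     0.     1.571]
[ -24.  -108.4    5.9] [-0.    -0.     1.571]
[10.7 -4.5 -8.4] [-0.     0.     1.571]
```

```bash
cat >> h.py <<'E'
Ry=lambda a:Ro.from_rotvec([0,a,0]);Rz=lambda a:Ro.from_rotvec([0,0,a])
def fk(q,P):
    d1,a1,L2,a3,L4,L6,b=P
    R=Rz(q[0]);p=np.array([0,0,d1])+R.apply([a1,b,0])
    R=R*Ry(q[1]);p=p+R.apply([0,0,L2])
    R=R*Ry(q[2]);p=p+R.apply([a3,0,L4])
    R=R*Rz(q[3])*Ry(q[4])*Rz(q[5]+np.pi/2);return p+R.apply([0,0,L6]),R
def fit():
    L=[eval(l) for l in open('log.txt')]
    f=lambda P:np.r_[np.concatenate([fk(q,P)[0]-p for q,p,w in L]),.02*P[1],.02*P[3]]
    P=least_squares(f,[250,0,400,0,350,200,110]).x
    print('P',P.round(1),'err',np.abs(f(P)[:-2]).max().round(2));return P
lo=np.array([-3.08,-.75,.22,-1.43,0,-2.85]);hi=np.array([3.08,2.2,2.44,4.57,2.65,2.85])
def ik(p,R,P,q0):
    def f(q):
        a,S=fk(q,P);return np.r_[(a-p)/10,(S.inv()*R).as_rotvec()*10]
    s=least_squares(f,np.clip(q0,lo+.01,hi-.01),bounds=(lo,hi));return s.x,np.abs(s.fun).max()
def pose(kind,beta,tcp_off=19,g=None,yaw=None,tilt=0):
    "kind grasp/final; beta tool tilt in the slide frame, deg; returns tcp,R for grasp point g"
    b=np.radians(beta)
    if kind=='grasp': X=az(-8);Y=az(82);z=-np.array([0,0,1])*np.cos(b)-Y*np.sin(b);R=frame(z,X)
    else:
        X=az(yaw);y=-az(yaw+90);c=np.radians(beta+tilt);z=X*np.cos(c)-np.array([0,0,1])*np.sin(c);R=frame(z,y)
    return np.array(g)+z*tcp_off,R
E
python3 - <<'E'
from h import *
P=fit();q0=r.read_state()['q']
rng=np.random.default_rng(0)
for beta in (0,15,30,45):
    p,R=pose('grasp',beta,g=[462.5,86,45]);q,e=ik(p,R,P,q0);print('grasp',beta,q.round(2),e.round(2))
for beta in (0,30,45):
  for tilt in (0,12):
   for yaw in (-14,-28):
    S=set()
    for k in range(25):
        p,R=pose('final',beta,g=[489-12*np.cos(np.radians(14)),-262,115],yaw=yaw,tilt=tilt);q,e=ik(p,R,P,rng.uniform(lo,hi))
        if e<.05:S.add(tuple(q.round(2).tolist()))
    print('final',beta,tilt,yaw,S)
E
```

```text
P [271.1  -1.5 589.  111.3 391.7 305.8 111. ] err 0.22
grasp 0 [-0.05  0.68  1.97  0.    0.5   0.09] 0.0
grasp 15 [ 0.1   0.71  1.9  -0.43  0.64  0.6 ] 0.0
grasp 30 [ 0.23  0.79  1.81 -0.66  0.86  0.89] 0.0
grasp 45 [ 0.33  0.89  1.72 -0.78  1.11  1.04] 0.0
final 0 0 -14 {(-1.18, 1.42, 2.37, 2.1, 1.94, -2.13)}
final 0 0 -28 {(-0.96, 1.49, 2.42, 2.52, 2.24, -1.99)}
final 0 12 -14 {(-1.16, 1.26, 2.43, 2.24, 1.71, -2.0)}
final 0 12 -28 set()
final 30 0 -14 {(-1.07, 0.93, 2.39, 2.38, 1.17, -1.71)}
final 30 0 -28 {(-0.9, 0.96, 2.44, 2.77, 1.28, -1.67)}
final 30 12 -14 {(-0.99, 0.73, 2.3, 2.32, 0.76, -1.47)}
final 30 12 -28 {(-0.85, 0.74, 2.33, 2.75, 0.77, -1.54)}
final 45 0 -14 {(-0.97, 0.7, 2.27, 2.28, 0.66, -1.38)}
final 45 0 -28 {(-0.84, 0.7, 2.3, 2.73, 0.65, -1.49)}
final 45 12 -14 {(-0.89, 0.59, 2.14, 1.78, 0.34, -0.79)}
final 45 12 -28 {(-0.8, 0.59, 2.16, 2.35, 0.23, -1.05)}
```

```bash
python3 - <<'E'
from h import *
p,R=pose('grasp',45,g=[462.5,86,100]);print(p)
screw(p,R,12)
E
```

```text
[460.63020537  72.69571993  86.56497116]
12 rows of [0.0075, -0.0007, 0.0115] [-0.16, -1.24, -0.23] res 0.0
```

Emit:
{"api": "servo_tool", "payload": {"rows": [[[0.0075, -0.0007, 0.0115], [-0.16, -1.24, -0.23], 0.087], [[0.0075, -0.0007, 0.0115], [-0.16, -1.24, -0.23], 0.087], [[0.0075, -0.0007, 0.0115], [-0.16, -1.24, -0.23], 0.087], [[0.0075, -0.0007, 0.0115], [-0.16, -1.24, -0.23], 0.087], [[0.0075, -0.0007, 0.0115], [-0.16, -1.24, -0.23], 0.087], [[0.0075, -0.0007, 0.0115], [-0.16, -1.24, -0.23], 0.087], [[0.0075, -0.0007, 0.0115], [-0.16, -1.24, -0.23], 0.087], [[0.0075, -0.0007, 0.0115], [-0.16, -1.24, -0.23], 0.087], [[0.0075, -0.0007, 0.0115], [-0.16, -1.24, -0.23], 0.087], [[0.0075, -0.0007, 0.0115], [-0.16, -1.24, -0.23], 0.087], [[0.0075, -0.0007, 0.0115], [-0.16, -1.24, -0.23], 0.087], [[0.0075, -0.0007, 0.0115], [-0.16, -1.24, -0.23], 0.087]]}}

```text
time_s: 4.6
ee_pos: [459.6, 72.5, 84.5]
tool_rot: [1.898, 1.652, -0.788]
force: [0.2, -0.5, 0.5]
finger_gap: 0.997
grip_force: 0.0
```

```bash
python3 - <<'E'
from h import *
log();p,R=pose('grasp',45,g=[462.5,86,42]);print(p)
screw(p,R,10)
s=cam('side');t=cam('top')
f=lambda c,a,b,x,y,k:cv2.resize(cv2.cvtColor(c['image'][b:y,a:x],cv2.COLOR_RGB2BGR),None,fx=k,fy=k)
cv2.imwrite('pics/pre.png',np.hstack([f(t,220,140,340,260,3.3),f(s,265,140,385,260,3.3)]))
E
```

```text
t 4.6 p [459.6  72.5  84.5] rv [ 1.898  1.652 -0.788] q [ 0.332  0.797  1.721 -0.75   1.174  0.969] F [ 0.2 -0.5  0.5] gap 0.997 gf 0.0
[460.63020537  72.69571993  28.56497116]
10 rows of [0.004, 0.0001, 0.0039] [-0.01, -0.0, 0.01] res 0.0
```

View pics/pre.png

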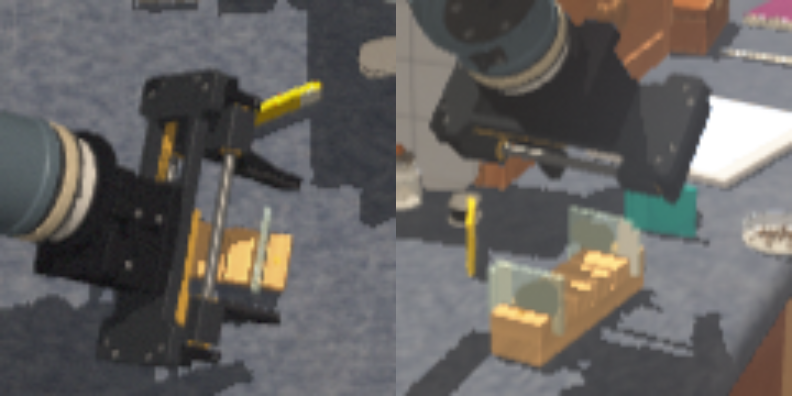

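The fingers straddle the slide: far finger at (290,183), near finger at (270,317), slide from (267,207) to (257,290). The body is clear of the other slide. Descending and closing.

Emit:
{"api": "servo_tool", "payload": {"rows": [[[0.004, 0.0001, 0.004], [0, 0, 0], 0.087], [[0.004, 0.0001, 0.004], [0, 0, 0], 0.087], [[0.004, 0.0001, 0.004], [0, 0, 0], 0.087], [[0.004, 0.0001, 0.004], [0, 0, 0], 0.087], [[0.004, 0.0001, 0.004], [0, 0, 0], 0.087], [[0.004, 0.0001, 0.004], [0, 0, 0], 0.087], [[0.004, 0.0001, 0.004], [0, 0, 0], 0.087], [[0.004, 0.0001, 0.004], [0, 0, 0], 0.087], [[0.004, 0.0001, 0.004], [0, 0, 0], 0.087], [[0.004, 0.0001, 0.004], [0, 0, 0], 0.087]]}}

```text
time_s: 5.7
ee_pos: [460.5, 72.6, 28.7]
tool_rot: [1.899, 1.652, -0.787]
force: [0.1, 0.4, 0.6]
finger_gap: 0.997
grip_force: 0.0
```

Emit:
{"api": "servo_tool", "payload": {"rows": [[[0, 0, 0], [0, 0, 0], 0.087], [[0, 0, 0], [0, 0, 0], 0.075], [[0, 0, 0], [0, 0, 0], 0.068], [[0, 0, 0], [0, 0, 0], 0.064], [[0, 0, 0], [0, 0, 0], 0.061], [[0, 0, 0], [0, 0, 0], 0.055], [[0, 0, 0], [0, 0, 0], 0.05], [[0, 0, 0], [0, 0, 0], 0.05]], "grip_force": 20}}

```text
time_s: 6.5
ee_pos: [460.5, 72.6, 29.3]
tool_rot: [1.899, 1.652, -0.787]
force: [0.4, 0.2, 1.2]
finger_gap: 0.683
grip_force: 20.0
```

Gap is 59.4 mm, so the slide is held. Lifting.

Emit:
{"api": "servo_tool", "payload": {"rows": [[[0, 0, 0], [0, 0, 0], 0.05], [[0, 0, 0], [0, 0, 0], 0.05], [[-0.003, 0, -0.003], [0, 0, 0], 0.05], [[-0.004, 0, -0.004], [0, 0, 0], 0.05], [[-0.005, 0, -0.005], [0, 0, 0], 0.05], [[-0.008, 0, -0.008], [0, 0, 0], 0.05], [[-0.01, 0, -0.01], [0, 0, 0], 0.05], [[-0.015, 0, -0.015], [0, 0, 0], 0.05], [[-0.02, 0, -0.02], [0, 0, 0], 0.05], [[-0.02, 0, -0.02], [0, 0, 0], 0.05], [[-0.02, 0, -0.02], [0, 0, 0], 0.05], [[-0.015, 0, -0.015], [0, 0, 0], 0.05]], "grip_force": 30}}

```text
time_s: 7.7
ee_pos: [460.9, 72.2, 201.7]
tool_rot: [1.9, 1.651, -0.784]
force: [0.2, 0.0, -0.0]
finger_gap: 0.681
grip_force: 30.0
```

```bash
python3 - <<'E'
from h import *
s=log();P=fit();q0=np.array(s['q'])
t=cam('top');c=cam('side')
f=lambda c,a,b,x,y,k:cv2.resize(cv2.cvtColor(c['image'][b:y,a:x],cv2.COLOR_RGB2BGR),None,fx=k,fy=k)
cv2.imwrite('pics/lift.png',np.hstack([f(t,220,140,340,260,3.3),f(c,265,110,385,230,3.3)]))
p,R=pose('final',45,g=[489,-263,115],yaw=-14)
q1,e=ik(p,R,P,[-.97,.7,2.27,2.28,.66,-1.38]);print(q1.round(2),e,p)
for k in np.linspace(0,1,13):
    q=q0+(q1-q0)*k; q[4]+=0.3*np.sin(np.pi*k)
    a,S=fk(q,P);z=S.as_matrix()[:,2];print(k.round(2),q.round(2),a.round(),z.round(2),'wrist',(a-305*z).round(), 'y',S.as_matrix()[:,1].round(2))
E
```

```text
t 7.7 p [460.9  72.2 201.7] rv [ 1.9    1.651 -0.784] q [ 0.33   0.601  1.674 -0.699  1.353  0.801] F [ 0.2  0.  -0. ] gap 0.681 gf 30.0
P [274.2  -0.  587.7 113.7 391.7 305.5 111. ] err 0.07
[-0.94  0.7   2.24  2.28  0.64 -1.35] 8.526512829121202e-15 [ 502.03595107 -266.25022765  101.56497116]
0.0 [ 0.33  0.6   1.67 -0.7   1.35  0.8 ] [461.  72. 202.] [-0.1  -0.7  -0.71] wrist [491. 285. 418.] y [ 0.99 -0.14 -0.  ]
0.08 [ 0.22  0.61  1.72 -0.45  1.37  0.62] [394.  70. 167.] [-0.36 -0.52 -0.78] wrist [504. 228. 403.] y [ 0.93 -0.25 -0.26]
0.17 [ 0.12  0.62  1.77 -0.2   1.38  0.44] [342.  91. 147.] [-0.55 -0.26 -0.79] wrist [509. 172. 390.] y [ 0.83 -0.29 -0.48]
0.25 [0.01 0.63 1.82 0.05 1.39 0.26] [314. 128. 142.] [-0.63  0.04 -0.77] wrist [508. 117. 377.] y [ 0.74 -0.26 -0.62]
0.33 [-0.09  0.63  1.86  0.29  1.38  0.08] [316. 169. 147.] [-0.6   0.34 -0.72] wrist [500.  64. 366.] y [ 0.7  -0.2  -0.68]
0.42 [-0.2   0.64  1.91  0.54  1.35 -0.1 ] [347. 199. 158.] [-0.46  0.61 -0.65] wrist [487.  14. 356.] y [ 0.72 -0.18 -0.67]
0.5 [-0.31  0.65  1.96  0.79  1.3  -0.28] [402. 208. 171.] [-0.22  0.79 -0.58] wrist [469. -32. 347.] y [ 0.76 -0.23 -0.61]
0.58 [-0.41  0.66  2.01  1.04  1.23 -0.46] [470. 186. 181.] [ 0.08  0.85 -0.52] wrist [446. -74. 339.] y [ 0.78 -0.38 -0.51]
0.67 [-0.52  0.67  2.05  1.29  1.14 -0.64] [536. 128. 184.] [ 0.38  0.79 -0.49] wrist [ 420. -112.  332.] y [ 0.71 -0.59 -0.39]
0.75 [-0.62  0.67  2.1   1.53  1.03 -0.82] [582.  40. 177.] [ 0.63  0.6  -0.49] wrist [ 391. -145.  327.] y [ 0.54 -0.79 -0.28]
0.83 [-0.73  0.68  2.15  1.78  0.91 -1.  ] [595. -68. 160.] [ 0.77  0.34 -0.53] wrist [ 359. -173.  322.] y [ 0.29 -0.94 -0.18]
0.92 [-0.84  0.69  2.19  2.03  0.78 -1.17] [ 568. -176.  133.] [ 0.79  0.06 -0.61] wrist [ 326. -196.  319.] y [ 0.02 -1.   -0.08]
1.0 [-0.94  0.7   2.24  2.28  0.64 -1.35] [ 502. -266.  102.] [ 0.69 -0.17 -0.71] wrist [ 293. -214.  317.] y [-0.24 -0.97  0.  ]
```

View pics/lift.png

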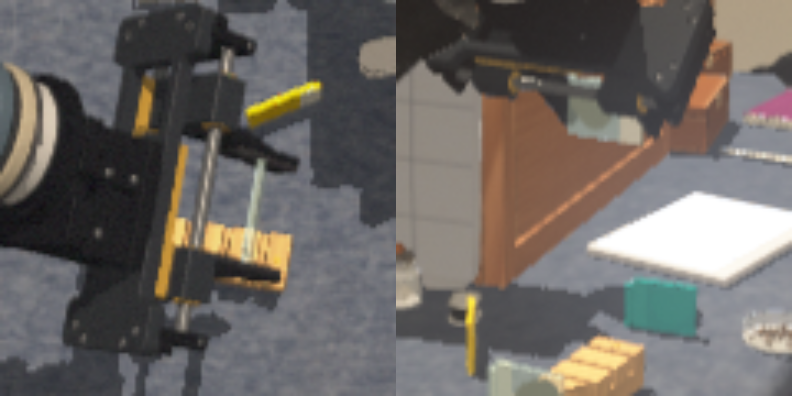

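The left half shows the slide between the fingertips, (262,160) to (248,258). The other slide is still standing, at (525,378) in the right half. The next step is planning the wrist path around the q5 singularity.

```bash
cat > plan.py <<'E'
from h import *
from scipy.spatial.transform import Slerp
P=fit();s=r.read_state();p0=np.array(s['ee_pos']);R0=Ro.from_rotvec(s['tool_rot']);q=np.array(s['q'])
def tool(azi,down,yaw_y):  # z azimuth & angle below horizon, grip axis azimuth
    d=np.radians(down);return frame(az(azi)*np.cos(d)-np.array([0,0,np.sin(d)]),az(yaw_y))
fp,fR=pose('final',45,g=[489,-263,118],yaw=-10,tilt=6)
W=[(p0,R0),([440,-120,260],tool(-10,89.9,-60)),([450,-220,260],tool(80,62,-80)),(fp+[-10,0,110],tool(45,58,-95)),(fp+[0,0,90],fR),(fp,fR)]
for i in range(1,len(W)):
    a,b=W[i-1],W[i];S=Slerp([0,1],Ro.concatenate([a[1],b[1]]));ang=(a[1].inv()*b[1]).magnitude()*57.3
    for k in (.25,.5,.75,1):
        p=np.array(a[0])*(1-k)+np.array(b[0])*k;q,e=ik(p,S(k),P,q);print(i,k,q.round(2),'e',e.round(3))
    n=int(np.ceil(max(ang/4.5,np.linalg.norm(np.array(b[0])-a[0])/22)));print('W%d'%i,'angle',ang.round(),np.round(b[0]),b[1].as_rotvec().round(3).tolist());screw(b[0],b[1],n,np.array(a[0],float),a[1])
E
python3 plan.py
```

```text
P [274.2  -0.  587.7 113.7 391.7 305.5 111. ] err 0.07
1 0.25 [ 0.15  0.49  1.72 -0.57  1.25  0.81] e 0.0
1 0.5 [-0.05  0.38  1.75 -0.41  1.17  0.76] e 0.0
1 0.75 [-0.27  0.3   1.78 -0.22  1.11  0.66] e 0.0
1 1 [-0.51  0.25  1.79  0.    1.1   0.53] e 0.0Traceback (most recent call last):
  File "plan.py", line 12, in <module>
    n=int(np.ceil(max(ang/4.5,np.linalg.norm(np.array(b[0])-a[0])/22)));print('W%d'%i,'angle',ang.round(),np.round(b[0]),b[1].as_rotvec().round(3).tolist());screw(b[0],b[1],n,np.array(a[0],float),a[1])
                                                                                              ^^^^^^^^^
AttributeError: 'float' object has no attribute 'round'
```

```bash
sed -i 's/ang.round()/round(ang)/' plan.py; python3 plan.py
```

```text
P [274.2  -0.  587.7 113.7 391.7 305.5 111. ] err 0.07
1 0.25 [ 0.15  0.49  1.72 -0.57  1.25  0.81] e 0.0
1 0.5 [-0.05  0.38  1.75 -0.41  1.17  0.76] e 0.0
1 0.75 [-0.27  0.3   1.78 -0.22  1.11  0.66] e 0.0
1 1 [-0.51  0.25  1.79  0.    1.1   0.53] e 0.0
W1 angle 68 [ 440 -120  260] [3.034, 0.813, 0.002]
16 rows of [-0.0119, 0.0059, 0.0016] [1.27, 2.59, 3.07] res 0.0
2 0.25 [-0.63  0.28  1.75  0.11  1.18  0.45] e 0.0
2 0.5 [-0.73  0.32  1.7   0.21  1.27  0.39] e 0.0
2 0.75 [-0.82  0.38  1.65  0.29  1.36  0.36] e 0.0
2 1 [-0.9   0.44  1.6   0.36  1.45  0.34] e 0.0
W2 angle 33 [ 450 -220  260] [-2.651, -0.288, -0.185]
8 rows of [-0.0035, 0.0119, -0.0027] [3.01, 1.81, 2.16] res 0.0
3 0.25 [-0.93  0.44  1.63  0.41  1.38  0.33] e 0.0
3 0.5 [-0.96  0.45  1.66  0.47  1.3   0.32] e 0.0
3 0.75 [-0.98  0.47  1.69  0.53  1.23  0.3 ] e 0.0
3 1 [-1.    0.48  1.72  0.6   1.15  0.27] e 0.0
W3 angle 20 [ 491. -265.  213.] [-2.694, 0.007, -0.545]
5 rows of [0.0049, 0.0133, 0.0059] [-1.27, 3.31, 1.64] res 0.0
4 0.25 [-1.    0.44  1.82  0.68  0.97  0.21] e 0.0
4 0.5 [-0.98  0.41  1.91  0.8   0.79  0.11] e 0.0
4 0.75 [-0.96  0.4   2.01  0.99  0.61 -0.07] e 0.0
4 1 [-0.93  0.41  2.1   1.37  0.46 -0.41] e 0.0
W4 angle 32 [ 501. -265.  193.] [2.897, -0.253, 1.026]
8 rows of [-0.0001, 0.0005, 0.0028] [-3.29, 2.22, 0.09] res 0.0
5 0.25 [-0.93  0.46  2.12  1.52  0.45 -0.57] e 0.0
5 0.5 [-0.93  0.52  2.14  1.67  0.45 -0.74] e 0.0
5 0.75 [-0.93  0.57  2.16  1.82  0.46 -0.91] e 0.0
5 1 [-0.93  0.63  2.17  1.95  0.48 -1.05] e 0.0
W5 angle 0 [ 501. -265.  103.] [2.897, -0.253, 1.026]
5 rows of [-0.0113, 0.0, 0.014] [0.0, 0.0, 0.0] res 0.0
```

Emit:
{"api": "servo_tool", "payload": {"rows": [[[-0.006, 0.003, 0.001], [0.7, 1.3, 1.5], 0.05], [[-0.012, 0.006, 0.0016], [1.3, 2.6, 3.1], 0.05], [[-0.012, 0.006, 0.0016], [1.3, 2.6, 3.1], 0.05], [[-0.012, 0.006, 0.0016], [1.3, 2.6, 3.1], 0.05], [[-0.012, 0.006, 0.0016], [1.3, 2.6, 3.1], 0.05], [[-0.012, 0.006, 0.0016], [1.3, 2.6, 3.1], 0.05], [[-0.012, 0.006, 0.0016], [1.3, 2.6, 3.1], 0.05], [[-0.012, 0.006, 0.0016], [1.3, 2.6, 3.1], 0.05], [[-0.012, 0.006, 0.0016], [1.3, 2.6, 3.1], 0.05], [[-0.012, 0.006, 0.0016], [1.3, 2.6, 3.1], 0.05], [[-0.012, 0.006, 0.0016], [1.3, 2.6, 3.1], 0.05], [[-0.012, 0.006, 0.0016], [1.3, 2.6, 3.1], 0.05]]}}

```text
time_s: 9.0
ee_pos: [464.5, -68.5, 255.3]
tool_rot: [2.777, 1.103, -0.266]
force: [0.5, 0.6, 0.1]
finger_gap: 0.682
grip_force: 30.0
```

Emit:
{"api": "servo_tool", "payload": {"rows": [[[-0.012, 0.006, 0.0016], [1.3, 2.6, 3.1], 0.05], [[-0.012, 0.006, 0.0016], [1.3, 2.6, 3.1], 0.05], [[-0.012, 0.006, 0.0016], [1.3, 2.6, 3.1], 0.05], [[-0.012, 0.006, 0.0016], [1.3, 2.6, 3.1], 0.05], [[-0.006, 0.003, 0.001], [0.7, 1.3, 1.5], 0.05]]}}

```text
time_s: 9.5
ee_pos: [437.8, -123.5, 256.2]
tool_rot: [-3.032, -0.791, 0.012]
force: [0.2, -0.0, -0.0]
finger_gap: 0.681
grip_force: 30.0
```

Emit:
{"api": "servo_tool", "payload": {"rows": [[[-0.0035, 0.012, -0.0027], [3, 1.8, 2.2], 0.05], [[-0.0035, 0.012, -0.0027], [3, 1.8, 2.2], 0.05], [[-0.0035, 0.012, -0.0027], [3, 1.8, 2.2], 0.05], [[-0.0035, 0.012, -0.0027], [3, 1.8, 2.2], 0.05], [[-0.0035, 0.012, -0.0027], [3, 1.8, 2.2], 0.05], [[-0.0035, 0.012, -0.0027], [3, 1.8, 2.2], 0.05], [[-0.0035, 0.012, -0.0027], [3, 1.8, 2.2], 0.05], [[-0.0035, 0.012, -0.0027], [3, 1.8, 2.2], 0.05], [[0, 0, 0], [0, 0, 0], 0.05]]}}

```text
time_s: 10.4
ee_pos: [447.5, -225.5, 254.6]
tool_rot: [-2.651, -0.257, -0.173]
force: [0.1, 0.4, -0.2]
finger_gap: 0.679
grip_force: 30.0
```

```bash
sed -i 's/^W=.*/W=[(p0,R0),(fp+[-10,0,110],tool(45,58,-95)),(fp+[0,0,90],fR),(fp,fR)]/' plan.py; python3 -c "
from h import *
log()"; python3 plan.py
```

```text
t 10.4 p [ 447.5 -225.5  254.6] rv [-2.651 -0.257 -0.173] q [-0.913  0.446  1.6    0.355  1.452  0.357] F [ 0.1  0.4 -0.2] gap 0.679 gf 30.0
P [274.2  -0.  587.7 113.7 391.7 305.5 111. ] err 0.07
1 0.25 [-0.94  0.45  1.63  0.41  1.38  0.35] e 0.0
1 0.5 [-0.96  0.46  1.66  0.47  1.3   0.33] e 0.0
1 0.75 [-0.98  0.47  1.69  0.53  1.23  0.3 ] e 0.0
1 1 [-1.    0.48  1.72  0.6   1.15  0.27] e 0.0
W1 angle 19 [ 491. -265.  213.] [-2.694, 0.007, -0.545]
5 rows of [0.0059, 0.0119, 0.0055] [-1.26, 3.37, 1.37] res 0.0
2 0.25 [-1.    0.44  1.82  0.68  0.97  0.21] e 0.0
2 0.5 [-0.98  0.41  1.91  0.8   0.79  0.11] e 0.0
2 0.75 [-0.96  0.4   2.01  0.99  0.61 -0.07] e 0.0
2 1 [-0.93  0.41  2.1   1.37  0.46 -0.41] e 0.0
W2 angle 32 [ 501. -265.  193.] [2.897, -0.253, 1.026]
8 rows of [-0.0001, 0.0005, 0.0028] [-3.29, 2.22, 0.09] res 0.0
3 0.25 [-0.93  0.46  2.12  1.52  0.45 -0.57] e 0.0
3 0.5 [-0.93  0.52  2.14  1.67  0.45 -0.74] e 0.0
3 0.75 [-0.93  0.57  2.16  1.82  0.46 -0.91] e 0.0
3 1 [-0.93  0.63  2.17  1.95  0.48 -1.05] e 0.0
W3 angle 0 [ 501. -265.  103.] [2.897, -0.253, 1.026]
5 rows of [-0.0113, 0.0, 0.014] [0.0, 0.0, 0.0] res 0.0
```

Emit:
{"api": "servo_tool", "payload": {"rows": [[[0.006, 0.012, 0.0055], [-1.3, 3.4, 1.4], 0.05], [[0.006, 0.012, 0.0055], [-1.3, 3.4, 1.4], 0.05], [[0.006, 0.012, 0.0055], [-1.3, 3.4, 1.4], 0.05], [[0.006, 0.012, 0.0055], [-1.3, 3.4, 1.4], 0.05], [[0.006, 0.012, 0.0055], [-1.3, 3.4, 1.4], 0.05]]}}

```text
time_s: 10.9
ee_pos: [492.5, -261.9, 215.2]
tool_rot: [-2.696, 0.006, -0.552]
force: [-0.4, 0.4, -0.7]
finger_gap: 0.68
grip_force: 30.0
```

Emit:
{"api": "servo_tool", "payload": {"rows": [[[0, 0.0003, 0.0018], [-2.2, 1.5, 0], 0.05], [[0, 0.0003, 0.0018], [-2.2, 1.5, 0], 0.05], [[0, 0.0003, 0.0018], [-2.2, 1.5, 0], 0.05], [[0, 0.0003, 0.0018], [-2.2, 1.5, 0], 0.05], [[0, 0.0003, 0.0018], [-2.2, 1.5, 0], 0.05], [[0, 0.0003, 0.0018], [-2.2, 1.5, 0], 0.05], [[0, 0.0003, 0.0018], [-2.2, 1.5, 0], 0.05], [[0, 0.0003, 0.0018], [-2.2, 1.5, 0], 0.05], [[0, 0.0003, 0.0018], [-2.2, 1.5, 0], 0.05], [[0, 0.0003, 0.0018], [-2.2, 1.5, 0], 0.05], [[0, 0.0003, 0.0018], [-2.2, 1.5, 0], 0.05], [[0, 0.0003, 0.0018], [-2.2, 1.5, 0], 0.05]]}}

```text
time_s: 12.1
ee_pos: [502.9, -261.7, 196.8]
tool_rot: [2.885, -0.233, 1.037]
force: [0.9, -0.7, 0.3]
finger_gap: 0.681
grip_force: 30.0
```

```bash
sed -i 's/^W=.*/W=[(p0,R0),(fp,fR)]/' plan.py; python3 -c "
from h import *
log()"; python3 plan.py
```

```text
t 12.1 p [ 502.9 -261.7  196.8] rv [ 2.885 -0.233  1.037] q [-0.922  0.401  2.109  1.395  0.454 -0.439] F [ 0.9 -0.7  0.3] gap 0.681 gf 30.0
P [274.2  -0.  587.9 114.  391.7 305.5 111. ] err 0.04
1 0.25 [-0.92  0.46  2.13  1.54  0.45 -0.6 ] e 0.0
1 0.5 [-0.93  0.51  2.14  1.69  0.45 -0.76] e 0.0
1 0.75 [-0.93  0.57  2.16  1.83  0.46 -0.91] e 0.0
1 1 [-0.93  0.63  2.17  1.95  0.48 -1.05] e 0.0
W1 angle 1 [ 501. -265.  103.] [2.897, -0.253, 1.026]
5 rows of [-0.0121, 0.0006, 0.0143] [0.03, -0.12, 0.16] res 0.0
```

Emit:
{"api": "servo_tool", "payload": {"rows": [[[-0.006, 0.0003, 0.007], [0, 0, 0], 0.05], [[-0.006, 0.0003, 0.007], [0, 0, 0.1], 0.05], [[-0.006, 0.0003, 0.007], [0, -0.1, 0.1], 0.05], [[-0.006, 0.0003, 0.007], [0, -0.1, 0.1], 0.05], [[-0.006, 0.0003, 0.007], [0, -0.1, 0.1], 0.05], [[-0.006, 0.0003, 0.007], [0, -0.1, 0.1], 0.05], [[-0.006, 0.0003, 0.007], [0, -0.1, 0.1], 0.05], [[-0.006, 0.0003, 0.007], [0, -0.1, 0.1], 0.05], [[-0.006, 0.0003, 0.007], [0, 0, 0.1], 0.05], [[-0.006, 0.0003, 0.007], [0, 0, 0], 0.05], [[0, 0, 0], [0, 0, 0], 0.05], [[0, 0, 0], [0, 0, 0], 0.05]]}}

```text
time_s: 13.3
ee_pos: [500.6, -265.3, 104.7]
tool_rot: [2.896, -0.255, 1.025]
force: [-0.5, -0.0, -0.2]
finger_gap: 0.681
grip_force: 30.0
```

```bash
python3 - <<'E'
from h import *
log();t=cam('top');c=cam('side')
f=lambda c,a,b,x,y,k:cv2.resize(cv2.cvtColor(c['image'][b:y,a:x],cv2.COLOR_RGB2BGR),None,fx=k,fy=k)
cv2.imwrite('pics/end.png',np.hstack([f(t,380,140,500,260,3.3),f(c,285,130,405,250,3.3)]))
E
```

```text
t 13.3 p [ 500.6 -265.3  104.7] rv [ 2.896 -0.255  1.025] q [-0.929  0.63   2.166  1.943  0.48  -1.045] F [-0.5 -0.  -0.2] gap 0.681 gf 30.0
```

View pics/end.png

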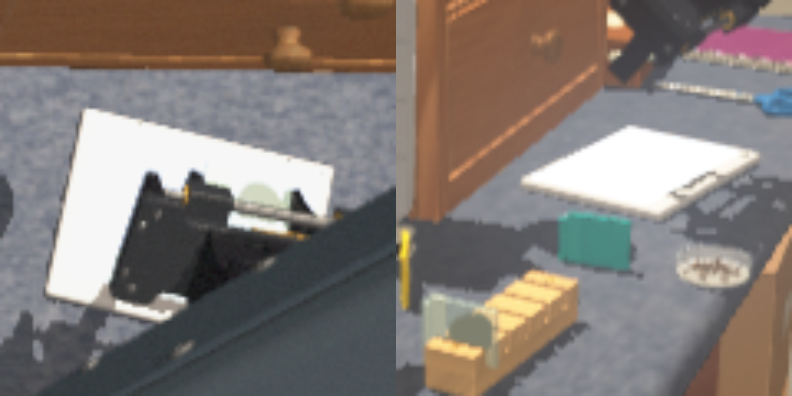

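Left half: the slide lies between the fingertips, (195,178) and (302,203). The rock disc at (262,192) is toward the right, so the frosted end is on the left. In the right half the other slide is still upright at (460,330). One depth check, then I'll hand in.

```bash
python3 - <<'E'
from h import *
t=cam('top')
D=np.array([dep(t,u,v) for v in range(190,206) for u in range(440,472)]);D=D[(D[:,2]>85)&(D[:,2]<140)]
A=np.c_[D[:,:2],np.ones(len(D))];k=np.linalg.lstsq(A,D[:,2],rcond=None)[0];print(len(D),D.mean(0).round(1),D.min(0).round(),D.max(0).round(),k[:2].round(2))
s=log();R=Ro.from_rotvec(s['tool_rot']).as_matrix();print('grasp',np.array(s['ee_pos'])-18.7*R[:,2],R[:,1])
E
```

```text
264 [ 501.7 -271.   122.5] [ 481. -304.  113.] [ 516. -232.  135.] [-0.17  0.01]
t 13.45 p [ 500.9 -265.8  105.3] rv [ 2.894 -0.254  1.026] q [-0.93   0.629  2.165  1.943  0.48  -1.046] F [0.2 0.5 0.4] gap 0.681 gf 30.0
grasp [ 489.29147615 -263.75432846  119.81063786] [-0.17482457 -0.98459824  0.00163468]
```

```bash
python3 -c "
from h import *
print(r.finish_job())"
```

```text
the job is handed in; nothing more can be done
None
```

I handed the job in; no verdict came back. The slide from the first slot is held about 11 cm above the middle of the light pad, label face up within about 10° and frosted end to the left, and the other slide is still standing in its slot.

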